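# Roll the specimen container onto the reader's scan line and read it

### The job

Two capped specimen containers lie on the dark plate of the label reader, one on each side of its white scan line. Using only your fingertips, roll the longer one sideways across the plate until it rests along the scan line with its middle over the line, then press the read key at the side of the plate all the way down and let it come up again. Do not pick anything up, do not press the key before the container lies on the line, and leave the shorter container, the upright container and the spray bottle where they are.

Things in the scene. Friction and masses are not known exactly. Their poses are not given: they have to be found in the camera images.
- long_container: longer specimen container, lying: a plain cylinder 90 mm long, 28 mm in diameter, flush ribbed white cap at its +x end, about 45 g. Origin at its middle, on its axis; x along the cylinder, y and z turn as it rolls. Starts 60 to 90 mm to either side of the line, within 0.06 rad of parallel. A fingertip moved sideways on its top rolls it half the fingertip's travel; left alone it stops in a few mm.
- short_container: the shorter specimen container, lying on the other side of the scan line: 52 mm long, 28 mm in diameter, same make. Origin at its middle, x along its axis. To be left alone.
- scan_line (a point): middle of the white scan line, on the surface of the plate, 10 mm above the table; x runs along the line, y across it (the way to roll), z up. The line is 4 mm wide and 150 mm long; the level dark rubber plate is 165 mm (x) by 245 mm (y). Metal rails 8 mm wide, 8 mm higher than the plate, edge it at y = 126 and -126 mm.
- reading_head (a point): centre of the reading head on its column beyond the +x end of the scan line, a fixed obstacle: keep 50 mm from this point in x and y when lower than 220 mm above the table. Axes as scan_line. Beneath it stands an electronics box 36 mm high, 60 mm (x) by 170 mm (y).
- read_key_top (a point): centre of the top face of the read key, a round white push key 28 mm in diameter in a round grey housing 44 mm in diameter, on the reader's base outside the -y rail: at x = -10 mm, y = -170 mm in the frame of scan_line, its top 31 mm above the table when up. Pressed straight down.
- read_key (a joint): travel of the read key in m: 0 when up, 0.006 when fully down; it springs back. It takes about 2 N to start moving and 5 N to be fully down.
- upright_container: a specimen container like the long one but standing upright on the table beyond the +y rail: 28 mm in diameter, 90 mm high; origin at the centre of its underside. To be left alone.
- spray_bottle: a white spray bottle standing on the table on the read key's side of the reader: 54 mm in diameter, 162 mm high; origin at the centre of its underside. To be left alone.

How it is judged:
By the outcome, as a careful person would: the job done as asked, in the order asked, and still so for the second after the job is handed in, with the robot touching nothing.
It also fails if it takes over 64 s, if anything falls off the work surface, if the arm or the gripper's body presses on something with over 40 N, if the wrist force passes 120 N, or if a joint passes its speed limit or range.

### The arm

A 7-joint arm with a two-finger parallel gripper is mounted at the origin on the work surface. World frame = base frame: x ahead of the robot, y to its left, z up, the work surface at z = 0. Lengths are in m, angles in rad, forces in N, time in s.
With the tool pointing down it reaches from about 0.4 to 0.85 m from the base axis. Payload 10.4 kg.
Tool frame: the origin (TCP) lies between the finger pads; the fingertips stand 19 mm ahead of it and the grasp point (between the pads) is the TCP (ctrl.nose_length is the distance from the TCP to the fingertips, in m); z points along the fingers, y is the direction in which the jaws open and shut (so a half turn about z gives the same grasp; the last joint's range is limited). The gripper opens to 87 mm and grips with 3 to 60 N. Pads are 19 mm wide; open, the fingers measure 117 mm over their backs; the gripper's body (75 mm by 190 mm) begins 51 mm behind the grasp point.
Start: joints at [-1.37, 0.332, -0.065, 1.46, 0.022, 1.35, -0.088], TCP at [0.139, 0.609, 0.242] pointing down, gripper open.
Joint ranges: [-2.6, 2.6], [-0.5, 2.12], [-1.47, 1.34], [0.16, 2.42], [-1.27, 4.41], [0.06, 2.06], [-2.6, 2.6]. Speed limits (rad/s): [2.22, 2.22, 2.79, 2.79, 3.14, 3.14, 3.14].

### API

Orientations are given as a rotation vector (axis times angle).
In Python, from workcell import ctrl, viewer, nets gives the robot as it stands.
- The arm moves only by the tool apply_moves, never from a script. Its argument "targets" is one flat list of numbers, 7 for each row, row after row: the shift along the tool's x, y, z in m, then the turn, a rotation vector about the tool's x, y, z in degrees, then the opening, from 0 (shut) to 1 (fully open). In form: [x, y, z, ax, ay, az, gripper, x, y, z, ax, ay, az, gripper, ...]. A call has 1 to 20 rows; each row shifts and turns the pose as measured when the row begins, along the tool's axes as they then stand; what a row does not reach is not made up. A row lasts 1/8 s, in which the tool goes at most 62.5 mm and 10.7 degrees, less where a joint would pass 70% of its speed; a pose out of reach is approached as far as the arm can. A call is refused whole if a number of a shift passes 0.0625 or a number of a turn 10.7, either way. A call with a gripper value outside its range is refused whole. The fingers move at their own pace and stop on an object; "newtons" is the grip in N (left out, the last holds). Time passes only in rows, so rows that do not move let the fingers close. It gives the time, the measured TCP pose, the force and the opening at its end, in the units of the state.
- ctrl.sense(): the state, without advancing time (a new reading comes with each control period).
- viewer.read_camera(name): name is "scene" or "top" or "wrist"; returns the picture (400x640x3 uint8, red, green, blue); there is no depth.
- viewer.calibration(name): a dict with "fx", "fy", "cx", "cy" (pixels), "dist" ([k1, k2, p1, p2, k3] as OpenCV has them; the pictures are not rectified), "extrinsics" (4x4, takes a point from camera to world coordinates). Camera axes: x right, y up, looking along -z (the intrinsics and any distortion apply to the point x, -y, -z); pixel columns grow to the right and rows downward; lengths in m; the calibration is good to about 2 mm. A picture is of the moment at which its call begins: read the wrist's pose just before it. calibration takes no time and is no camera call; for the wrist camera it gives the pose at the moment of the call.
- ctrl.sign_off(): hands the job in, once; it reports no verdict.
Trained networks look in the newest picture that a camera, given by its name, has taken for a name from the list of things; names that differ only in an ending like _2 or _b are one class to them, and where a whole thing is asked for, a point or a joint stands for the part that bears it (a point fixed in the world has none). Each returns a list of dicts, best first, with "conf" (0 to 1); they miss things now and then, are a little off and sometimes report something else, mostly with a low value. They report only what shows in the picture. A call takes as long as a camera call.
- nets.silhouettes(thing, camera): "region" (400x640 bool, what is visible of it) and "xy" ([column, row] in pixels, amid what is visible of it).
- nets.spot_point(thing, camera): "xy" ([column, row] in pixels: a listed point, or the origin of a listed thing).
The state is a dict: "time": time; "joints": joint angles; "dq": joint speeds; "joint_efforts": joint torques, N m; "tcp_pos": TCP position; "tool_rot": TCP orientation; "force": force on the tool from outside, world axes, zero at the start; "moment": the same for the moment, N m; "opening": finger opening in m.
Only numpy, scipy, OpenCV 4.12 (cv2) and the standard library are available. Lean on these libraries where they do the work, as an engineer would, in place of code of your own. Each camera call takes 0.05 s, during which the arm holds its last target.

## Working session

There is one attempt and no reset: what is moved stays moved. The work goes in short steps, Python scripts to look and compute and a tool call to move; the robot and the scene stay as the last step left them, time stands still between calls to the robot, and variables do not carry over. Pictures are saved under pics/ and viewed, and the job is handed in when it is done.

Besides the shell and the picture viewer there is one more tool, called after "Request:" as a command line: name --argument value ..., lists and objects as JSON in quotes. apply_moves: Moves the arm, as the interface text tells. Its arguments: {"type":"object","properties":{"targets":{"type":"array"},"newtons":{"type":"number"}},"required":["targets"]}

```bash
ls; mkdir -p pics; python3 - <<'E'
from workcell import ctrl,viewer,nets
import cv2
s=ctrl.sense();print(s)
for n in("top","scene"):
    im=viewer.read_camera(n);cv2.imwrite(f"pics/{n}0.png",im[:,:,::-1])
    c=viewer.calibration(n);print(n,c)
    for t in("long_container","short_container","scan_line","reading_head","read_key_top","upright_container","spray_bottle"):
        print(t,[(r["xy"],round(r["conf"],2)) for r in nets.spot_point(t,n)][:3])
E
```

```text
pics
{'time': 0.0, 'joints': array([-1.3696069 ,  0.33288132, -0.06468475,  1.46093376,  0.02160012,
        1.34990287, -0.08849104]), 'dq': array([-0.00082068,  0.00053678,  0.0003326 , -0.00154611, -0.00150304,
        0.00079508, -0.00094999]), 'joint_efforts': array([-2.50117246e-04, -6.23240662e+01,  2.47763208e-02, -3.89908934e+01,
       -6.12008781e-02,  3.95159447e-02,  1.54932427e-04]), 'tcp_pos': array([0.13863767, 0.60906167, 0.24075159]), 'tool_rot': array([-3.50760498e-01, -3.12185988e+00,  2.24171047e-03]), 'force': array([-0.45618495,  0.69196021,  0.2794164 ]), 'moment': array([ 0.03797396, -0.07776735, -0.00540274]), 'opening': 0.08704991349606442}
top {'fx': 366.1200198876409, 'fy': 366.1200198876409, 'cx': 319.321206266288, 'cy': 199.4108787247939, 'dist': array([-0.0470021,  0.       ,  0.       ,  0.       ,  0.       ]), 'extrinsics': array([[ 0.00632688,  0.99909548, -0.04204995,  0.58070143],
       [-0.99989425,  0.00577009, -0.01334926,  0.02381902],
       [-0.01309455,  0.04212996,  0.99902633,  1.04838442],
       [ 0.        ,  0.        ,  0.        ,
[... 381 characters left out ...]
5274205002233, 'cy': 198.13830041323655, 'dist': array([-0.00384657,  0.        ,  0.        ,  0.        ,  0.        ]), 'extrinsics': array([[-0.81570785, -0.48249854,  0.31908598,  0.90212311],
       [ 0.57841873, -0.6734234 ,  0.46036149,  0.39676304],
       [-0.00724378,  0.56008579,  0.82840294,  0.80301449],
       [ 0.        ,  0.        ,  0.        ,  1.        ]])}
long_container [([383.9, 271.5], 0.8)]
short_container [([361.3, 218.8], 0.5)]
scan_line [([374.1, 238.7], 0.74)]
reading_head [([298.3, 225.2], 0.92)]
read_key_top [([354.4, 178.4], 0.51), ([316.1, 162.2], 0.47)]
upright_container [([399.6, 336.3], 0.63), ([297.7, 224.3], 0.4)]
spray_bottle [([310.3, 160.1], 0.82)]
```

```bash
cat > h.py <<'E'
import numpy as np,cv2
from workcell import ctrl,viewer,nets
def ray(n,uv,c=None):
    c=c or viewer.calibration(n)
    K=np.array([[c['fx'],0,c['cx']],[0,c['fy'],c['cy']],[0,0,1]])
    p=cv2.undistortPoints(np.array(uv,float).reshape(-1,1,2),K,np.array(c['dist'])).reshape(-1,2)
    d=np.c_[p[:,0],-p[:,1],-np.ones(len(p))]@c['extrinsics'][:3,:3].T
    return c['extrinsics'][:3,3],d
def atz(n,uv,z,c=None):
    o,d=ray(n,uv,c); return o+d*((z-o[2])/d[:,2])[:,None]
def proj(n,P,c=None):
    c=c or viewer.calibration(n)
    K=np.array([[c['fx'],0,c['cx']],[0,c['fy'],c['cy']],[0,0,1]])
    E=c['extrinsics'];q=(np.array(P,float).reshape(-1,3)-E[:3,3])@E[:3,:3]
    q=q*[1,-1,-1]
    return cv2.projectPoints(q,np.zeros(3),np.zeros(3),K,np.array(c['dist']))[0].reshape(-1,2)
E
python3 - <<'E'
from h import *
np.set_printoptions(precision=4,suppress=True)
T=dict(top=dict(long=([260.0,208.8],.024),short=([306.8,227],.024),line=([283.2,222.9],.01),key=([342,245.6],.031),up=([215,189.7],0),spray=([391.8,237.5],0)),
scene=dict(long=([383.9,271.5],.024),short=([361.3,218.8],.024),line=([374.1,238.7],.01),key=([354.4,178.4],.031),up=([399.6,336.3],0),spray=([310.3,160.1],0)))
for n in T:
  for k,(uv,z) in T[n].items(): print(n,k,atz(n,uv,z)[0])
o1,d1=ray("top",[303.7,154.9]);o2,d2=ray("scene",[298.3,225.2])
A=np.c_[d1[0],-d2[0]];t=np.linalg.lstsq(A,o2-o1,rcond=None)[0];print("head",o1+d1[0]*t[0],o2+d2[0]*t[1])
a=cv2.imread("pics/top0.png")
cv2.imwrite("pics/top0z.png",cv2.resize(a[110:310,170:430],(780,600),interpolation=cv2.INTER_CUBIC))
a=cv2.imread("pics/scene0.png")
cv2.imwrite("pics/scene0z.png",cv2.resize(a[120:380,230:490],(600,600),interpolation=cv2.INTER_CUBIC))
E
```

```text
top long [0.5965 0.2039 0.024 ]
top short [0.5465 0.072  0.024 ]
top line [0.5571 0.1397 0.01  ]
top key [ 0.496  -0.0262  0.031 ]
top up [0.6512 0.3397 0.    ]
top spray [ 0.5173 -0.1697  0.    ]
scene long [0.5973 0.2116 0.024 ]
scene short [0.5516 0.0752 0.024 ]
scene line [0.5555 0.1308 0.01  ]
scene key [ 0.4918 -0.028   0.031 ]
scene up [0.6563 0.3344 0.    ]
scene spray [ 0.5361 -0.1683  0.    ]
head [0.7256 0.0742 0.1671] [0.7268 0.0732 0.1673]
```

View pics/top0z.png

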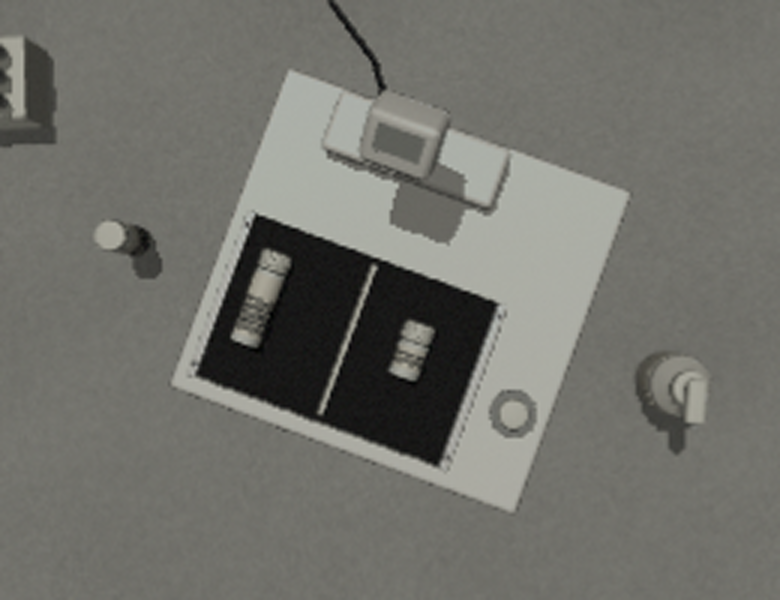

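View pics/scene0z.png

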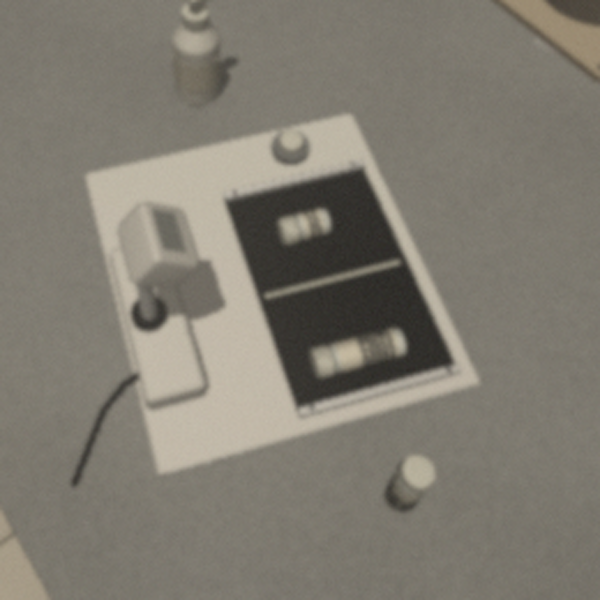

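```bash
cat > est.py <<'E'
from h import *
from scipy.optimize import least_squares
np.set_printoptions(precision=4,suppress=True)
def frame(x,y,a):
    c,s=np.cos(a),np.sin(a);return lambda P:np.c_[np.array(P)[:,0]*c-np.array(P)[:,1]*s+x,np.array(P)[:,0]*s+np.array(P)[:,1]*c+y,np.array(P)[:,2]]
E
python3 - <<'E'
from est import *
from scipy.spatial.transform import Rotation as R
uv=np.array([[256,214],[498,303],[441,467],[195,377],[374,265],[320,414],[512,413]])/3+[170,110]
P=np.array([[.0825,.1225,.01],[.0825,-.1225,.01],[-.0825,-.1225,.01],[-.0825,.1225,.01],[.075,0,.01],[-.075,0,.01],[-.01,-.17,.031]])
f=lambda p:(proj("top",frame(*p)(P))-uv).ravel()
r=least_squares(f,[.555,.135,0]);print("top",r.x,f(r.x).reshape(-1,2).round(1))
uv2=np.array([[264,297],[401,262],[226,198],[363,168],[298,408],[453,365],[290,139]])*260/600+[230,120]
P2=np.array([[.075,0,.01],[-.075,0,.01],[.0825,-.1225,.01],[-.0825,-.1225,.01],[.0825,.1225,.01],[-.0825,.1225,.01],[-.01,-.17,.031]])
g=lambda p:(proj("scene",frame(*p)(P2))-uv2).ravel()
r2=least_squares(g,[.555,.135,0]);print("scene",r2.x,g(r2.x).reshape(-1,2).round(1))
for n in("top","scene"):
    viewer.read_camera(n)
    for t in("long_container","short_container"):
        m=nets.silhouettes(t,n)[0]; q=np.argwhere(m["region"])[:,::-1]; W=atz(n,q,.024)
        c=W.mean(0);u,s,v=np.linalg.svd(W[:,:2]-c[:2],full_matrices=False)
        print(n,t,m["conf"],c,v[0],s/np.sqrt(len(W))*3.46)
s=ctrl.sense();print(s['time'],R.from_rotvec(s['tool_rot']).as_matrix())
im=viewer.read_camera("wrist");cv2.imwrite("pics/w0.png",im[:,:,::-1])
E
```

```text
top [ 0.5562  0.133  -0.3415] [[ 0.   0. ]
 [ 0.1 -0.4]
 [-0.7 -0.1]
 [ 0.3  0.1]
 [-0.   0.1]
 [-0.2  0.2]
 [ 0.5  0.1]]
scene [ 0.5581  0.1344 -0.3485] [[ 0.1 -0.7]
 [-0.5 -0.6]
 [-0.8  1.1]
 [ 0.4 -0.3]
 [-1.   0.6]
 [ 1.2  0.1]
 [ 0.5 -0.5]]
top long_container 0.78 [0.5959 0.2131 0.024 ] [-0.9439  0.3303] [0.0894 0.0279]
top short_container 0.6 [0.5484 0.072  0.024 ] [-0.9563  0.2925] [0.0492 0.026 ]
scene long_container 0.81 [0.5965 0.2158 0.024 ] [ 0.9487 -0.3162] [0.0916 0.0282]
scene short_container 0.7 [0.549  0.0734 0.024 ] [ 0.9491 -0.3149] [0.0554 0.0303]
1.1 [[-0.9751  0.2219 -0.    ]
 [ 0.2219  0.9751 -0.    ]
 [ 0.     -0.     -1.    ]]
```

View pics/w0.png

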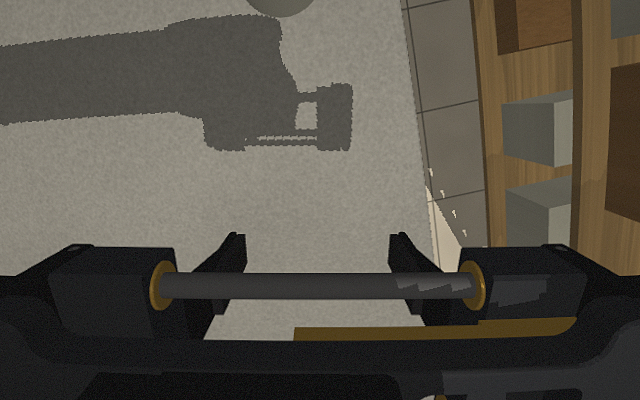

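Request:
apply_moves --targets '[0, 0, 0, 0, 0, 10.6, 0.6, 0, 0, 0, 0, 0, 10.6, 0.6, 0, 0, 0, 0, 0, 10.6, 0.6, 0, 0, 0, 0, 0, 10.6, 0.6, 0, 0, 0, 0, 0, 10.6, 0.6, 0, 0, 0, 0, 0, 10.6, 0.6, 0, 0, 0, 0, 0, 10.6, 0.6, 0, 0, 0, 0, 0, 10.6, 0.6, 0, 0, 0, 0, 0, 10.6, 0.6]' --newtons 20

```text
time: 2.28
tcp_pos: [0.1386, 0.6094, 0.2416]
tool_rot: [-2.569, -1.808, 0.0]
force: [0.6, -0.1, -0.2]
opening: 0.0522
```

Request:
apply_moves --targets '[-0.021, 0.055, 0, 0, 0, 0, 0.6, -0.021, 0.055, 0, 0, 0, 0, 0.6, -0.021, 0.055, 0, 0, 0, 0, 0.6, -0.021, 0.055, 0, 0, 0, 0, 0.6, -0.021, 0.055, 0, 0, 0, 0, 0.6, -0.021, 0.055, 0, 0, 0, 0, 0.6, -0.021, 0.055, 0, 0, 0, 0, 0.6, -0.021, 0.055, 0, 0, 0, 0, 0.6, -0.01, 0.045, 0, 0, 0, 0, 0.6, 0, 0, 0, 0, 0, 0, 0.6]'

```text
time: 3.52
tcp_pos: [0.5454, 0.2672, 0.2418]
tool_rot: [-2.569, -1.807, -0.005]
force: [-0.4, 0.8, 0.1]
opening: 0.0522
```

```bash
cat >> est.py <<'E'
from scipy.spatial.transform import Rotation as R
L0=np.array([.557,.1335]);YAW=-.344
def toline(p):
    c,s=np.cos(YAW),np.sin(YAW);d=np.array(p)[...,:2]-L0
    return np.stack([d[...,0]*c+d[...,1]*s,-d[...,0]*s+d[...,1]*c],-1)
def where():
    s=ctrl.sense();M=R.from_rotvec(s['tool_rot']).as_matrix()
    print("t",round(s['time'],2),"tcp",s['tcp_pos'],"line xy",toline(s['tcp_pos']),"yaw_y-YAW",np.arctan2(M[1,1],M[0,1])-YAW,"zdir",M[:,2],"F",s['force'],"op",s['opening'])
    return s
def sil(n,t="long_container"):
    c=viewer.calibration(n)
    m=nets.silhouettes(t,n)
    if not m: print(n,t,"none");return
    m=m[0];q=np.argwhere(m["region"])[:,::-1]; W=atz(n,q,.024,c)
    p=toline(W);
    (cx,cy),(w,h),a=cv2.minAreaRect((p*1000).astype(np.float32))
    k=p.mean(0);v=np.linalg.svd(p-k,full_matrices=False)[2][0]
    print(n,t,round(m["conf"],2),"mean",k*1000,"rect",cx,cy,w,h,"ang",np.arctan(v[1]/v[0]))
E
python3 - <<'E'
from est import *
s=where()
im=viewer.read_camera("wrist");cv2.imwrite("pics/w1.png",im[:,:,::-1])
sil("wrist");sil("wrist","short_container")
print(s['joints'])
E
```

```text
t 3.52 tcp [0.5454 0.2672 0.2418] line xy [-0.056  0.122] yaw_y-YAW -0.0007939790166657246 zdir [ 0.0019  0.0028 -1.    ] F [-0.3561  0.8328  0.0752] op 0.0521649584632042
wrist long_container none
wrist short_container 0.65 mean [  0.771  -65.2798] rect 1.0953044891357422 -65.09274291992188 20.734893798828125 35.85029602050781 ang -0.06980062328355321
[-0.92    0.3056  0.4872  1.5376 -0.1472  1.3317 -0.7623]
```

View pics/w1.png

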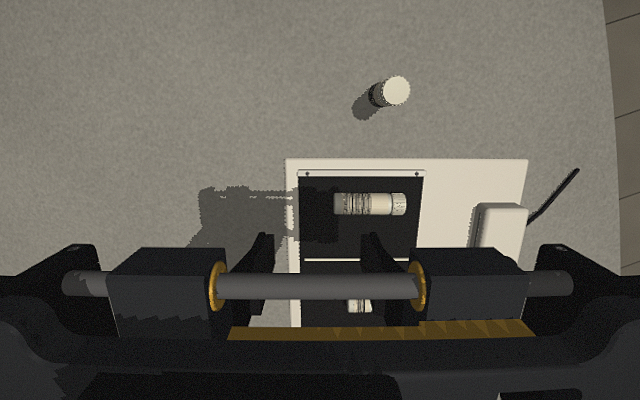

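```bash
python3 - <<'E'
from est import *
c=viewer.calibration("wrist");print(c['extrinsics'][:3,3],c['fx'])
# line, plate corners, rail
for u in [(299,259.5),(355,260),(299,177),(423,177),(287,158),(528,160)]: print(u,toline(atz("wrist",[u],.01,c))*1000)
# container corners
q=[(334,193),(334,215),(406,192),(405,215)]
for z in(.024,.038): print(z,toline(atz("wrist",q,z,c))*1000)
for n in("top","scene"):
    viewer.read_camera(n);sil(n);sil(n,"short_container")
E
python3 - <<'E'
import cv2
a=cv2.imread("pics/w1.png");cv2.imwrite("pics/w1z.png",cv2.resize(a[150:280,280:440],None,fx=4.5,fy=4.5,interpolation=cv2.INTER_CUBIC))
E
```

```text
[0.5678 0.3469 0.3851] 293.82829120647693
(299, 259.5) [[-86.814    1.9897]]
(355, 260) [[-6.9731  1.5958]]
(299, 177) [[-85.2682 121.925 ]]
(423, 177) [[ 77.234  123.0184]]
(287, 158) [[-100.3523  146.7169]]
(528, 160) [[215.8927 147.2976]]
0.024 [[-40.0105 104.4155]
 [-39.3536  74.6384]
 [ 52.1631 106.2966]
 [ 53.7662  75.0706]]
0.038 [[-40.8546 108.2981]
 [-40.2231  79.6756]
 [ 47.7452 110.1063]
 [ 49.2861  80.091 ]]
top long_container 0.75 mean [ -10.3286 -170.5513] rect -9.964836120605469 -170.59439086914062 25.002647399902344 22.28127098083496 ang 0.6419590378136703
top short_container 0.58 mean [ 11.0297 -61.9488] rect 11.460702896118164 -61.50602340698242 53.807533264160156 29.16731834411621 ang -0.027710725846387643
scene long_container 0.73 mean [ 9.8224 90.1399] rect 9.292350769042969 90.06527709960938 29.904403686523438 94.89842987060547 ang -0.018132594437864323
scene short_container 0.62 mean [ 14.9283 -58.7036] rect 14.363054275512695 -59.5487060546875 34.408897399902344 59.489501953125 ang 0.026231315570242802
```

View pics/w1z.png

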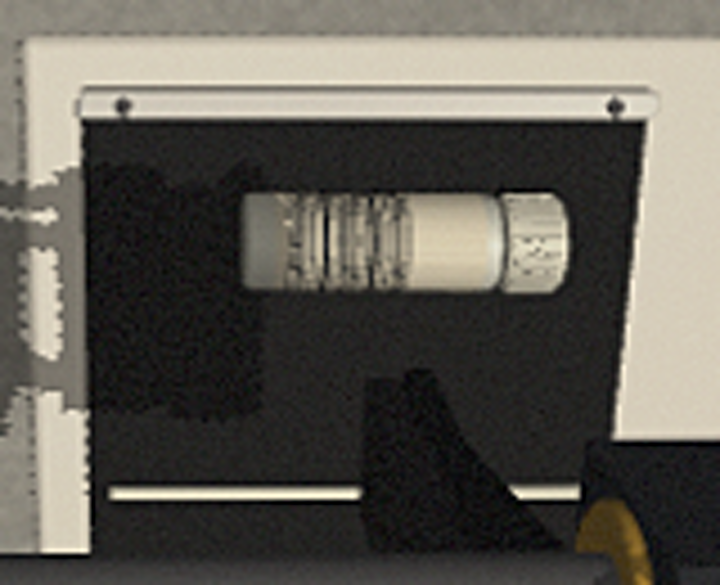

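Request:
apply_moves --targets '[-0.007, 0.022, 0.04, 0, 0, 0, 0.6, -0.007, 0.022, 0.04, 0, 0, 0, 0.6, -0.007, 0.02, 0.04, 0, 0, 0, 0.6, -0.007, 0, 0.04, 0, 0, 0, 0.6, 0, 0, 0.01, 0, 0, 0, 0.6, 0, 0, 0, 0, 0, 0, 0.6]'

```text
time: 4.72
tcp_pos: [0.5949, 0.2284, 0.0697]
tool_rot: [-2.553, -1.822, -0.013]
force: [1.1, -0.8, 1.1]
opening: 0.0522
```

```bash
python3 - <<'E'
from est import *
where()
for n in("wrist","top","scene"):
  im=viewer.read_camera(n);cv2.imwrite(f"pics/{n}2.png",im[:,:,::-1])
a=cv2.imread("pics/top2.png")[160:280,200:360];b=cv2.imread("pics/scene2.png")[200:320,300:460]
cv2.imwrite("pics/c2.png",np.vstack([cv2.resize(x,(400,300),interpolation=cv2.INTER_CUBIC) for x in(a,b)]))
E
```

```text
t 4.72 tcp [0.5949 0.2284 0.0697] line xy [0.0037 0.1022] yaw_y-YAW 0.012474534223531897 zdir [ 0.004   0.0089 -1.    ] F [ 1.0559 -0.8044  1.1073] op 0.05223787890964787
```

View pics/c2.png

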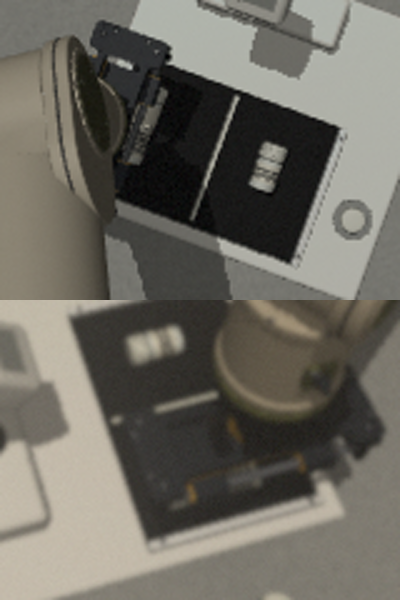

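View pics/wrist2.png

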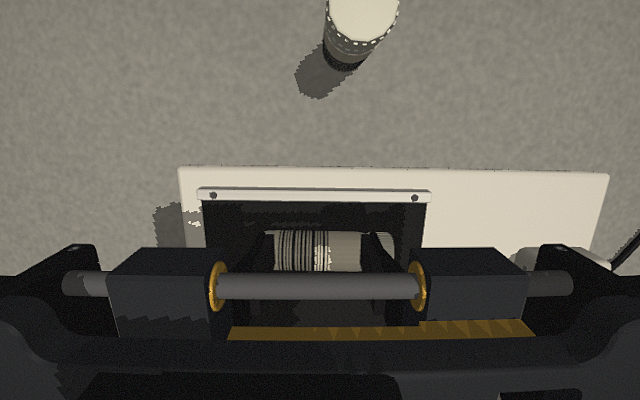

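Request:
apply_moves --targets '[-0.008, 0.004, 0.005, 0, -0.5, 0.7, 0.6, 0, 0, 0.005, 0, 0, 0, 0.6, 0, 0, 0, 0, 0, 0, 0.6]'

```text
time: 5.25
tcp_pos: [0.598, 0.2202, 0.0626]
tool_rot: [2.568, 1.808, 0.011]
force: [0.4, -1.0, -0.0]
opening: 0.0521
```

```bash
python3 - <<'E'
from est import *
where()
im=viewer.read_camera("wrist");cv2.imwrite("pics/w3.png",cv2.resize(im[180:330,180:460,::-1],None,fx=2.8,fy=2.8))
E
```

```text
t 5.25 tcp [0.598  0.2202 0.0626] line xy [0.0094 0.0954] yaw_y-YAW 4.048529991251826e-06 zdir [ 0.0059  0.0032 -1.    ] F [ 0.3774 -0.971  -0.0374] op 0.05211414205037144
```

View pics/w3.png

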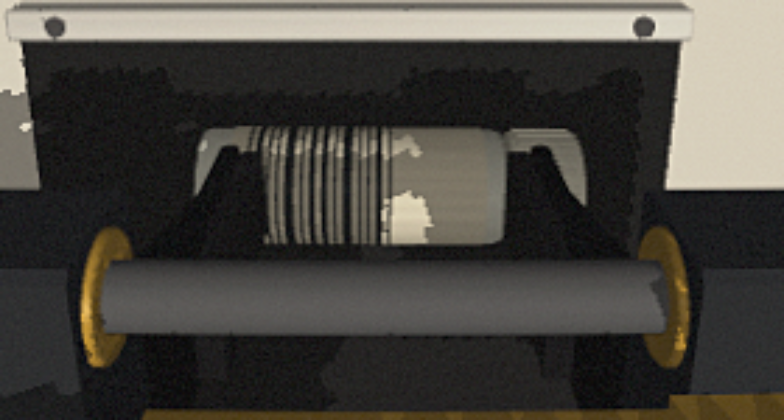

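Request:
apply_moves --targets '[0, 0, 0.004, 0, 0, 0, 0.6, 0, 0, 0.001, 0, 0, 0, 0.6, 0, 0, 0, 0, 0, 0, 0.6]'

```text
time: 5.68
tcp_pos: [0.5983, 0.2203, 0.0577]
tool_rot: [2.568, 1.808, 0.011]
force: [0.3, -0.0, 0.5]
opening: 0.0523
```

Request:
apply_moves --targets '[0, 0, 0.001, 0, 0, 0, 0.6, 0, 0, 0, 0, 0, 0, 0.6]'

```text
time: 5.92
tcp_pos: [0.5986, 0.2211, 0.0577]
tool_rot: [2.568, 1.809, 0.013]
force: [-0.9, -0.3, 1.4]
opening: 0.0523
```

Request:
apply_moves --targets '[0, 0, 0.003, 0, 0, 0, 0.6, 0, 0, 0.003, 0, 0, 0, 0.6]'

```text
time: 6.18
tcp_pos: [0.6003, 0.225, 0.0567]
tool_rot: [-2.564, -1.809, -0.025]
force: [-8.1, 4.8, 25.8]
opening: 0.0521
```

```bash
python3 - <<'E'
from est import *
where()
im=viewer.read_camera("wrist");cv2.imwrite("pics/w4.png",cv2.resize(im[180:330,180:460,::-1],None,fx=2.8,fy=2.8))
E
```

```text
t 6.17 tcp [0.6003 0.225  0.0567] line xy [0.0099 0.1007] yaw_y-YAW 0.0018213574596839255 zdir [ 0.0111  0.0118 -0.9999] F [-8.1171  4.8342 25.8117] op 0.052054641610897186
```

View pics/w4.png

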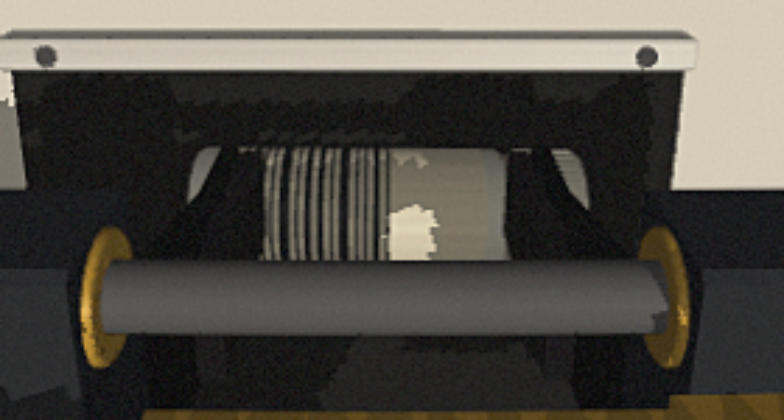

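Request:
apply_moves --targets '[0, 0, -0.004, 0, 0, 0, 0.6, 0, 0, -0.004, 0, 0, 0, 0.6, 0, 0, -0.01, 0.4, -0.8, 0, 0.6, 0, 0, 0, 0, 0, 0, 0.6]'

```text
time: 6.72
tcp_pos: [0.6004, 0.2251, 0.0759]
tool_rot: [-2.566, -1.811, -0.001]
force: [0.4, 0.8, 0.2]
opening: 0.0522
```

```bash
python3 - <<'E'
from est import *
where()
im=viewer.read_camera("wrist");cv2.imwrite("pics/w5.png",cv2.resize(im[180:330,180:460,::-1],None,fx=2.8,fy=2.8))
viewer.read_camera("top");sil("top");sil("top","short_container")
E
```

```text
t 6.72 tcp [0.6004 0.2251 0.0759] line xy [0.01   0.1009] yaw_y-YAW 0.0021944819954312633 zdir [ 0.0001  0.0007 -1.    ] F [0.4003 0.7533 0.1579] op 0.05219047718697159
top long_container 0.67 mean [ 2.4471 82.6588] rect 3.0968856811523438 82.57335662841797 65.58869171142578 9.897747993469238 ang -0.0015172826546467671
top short_container 0.51 mean [ 13.3763 -62.0414] rect 12.914253234863281 -62.118202209472656 51.302947998046875 25.70171356201172 ang 0.08385964091743944
```

View pics/w5.png

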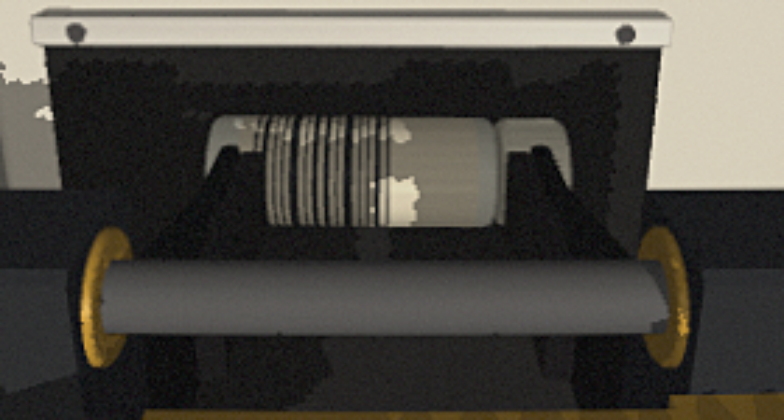

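```bash
cat >> est.py <<'E'
def cyl(uv1,uv2,rail=None,n="wrist",c=None):
    c=c or viewer.calibration(n)
    o,d1=ray(n,[uv1],c);o,d2=ray(n,[uv2],c)
    y=np.array([-np.sin(YAW),np.cos(YAW),0]);
    f=lambda d:np.array([d[0]@y,d[0][2]])/np.hypot(d[0]@y,d[0][2])
    b=f(d1)+f(d2); half=np.arccos(f(d1)@f(d2))/2
    oy=toline(o)[1]
    yy=oy+b[0]*(.024-o[2])/b[1]
    print("cyl y mm",yy*1000,"radius est",np.sin(half)*np.hypot(yy-oy,o[2]-.024)*1000)
    if rail: print("rail in edge (122 exp)",toline(atz(n,[rail],.018,c))*1000)
E
python3 - <<'E'
from est import *
cyl((325,221),(325,260.7),(325,196.4))
E
```

```text
cyl y mm 90.0204025736112 radius est 14.174802069455005
rail in edge (122 exp) [[ 13.9198 121.5466]]
```

Request:
apply_moves --targets '[-0.004, 0, 0.01, 0, 0, 0, 0.6, 0, 0, 0.006, 0, 0, 0, 0.6, 0, 0, 0.0015, 0, 0, 0, 0.6, 0, 0, 0.001, 0, 0, 0, 0.6]'

```text
time: 7.42
tcp_pos: [0.5988, 0.2224, 0.0572]
tool_rot: [-2.564, -1.81, -0.004]
force: [-3.2, 1.5, 13.2]
opening: 0.0524
```

Request:
apply_moves --targets '[-0.007, 0, 0.001, 0, 0, 0, 0.6, -0.007, 0, 0.001, 0, 0, 0, 0.6]'

```text
time: 7.68
tcp_pos: [0.5949, 0.2118, 0.0572]
tool_rot: [-2.561, -1.811, -0.01]
force: [-3.1, 1.1, 11.6]
opening: 0.0523
```

```bash
python3 - <<'E'
from est import *
where()
im=viewer.read_camera("wrist");cv2.imwrite("pics/w6.png",cv2.resize(im[180:330,180:460,::-1],None,fx=2.8,fy=2.8))
E
```

```text
t 7.67 tcp [0.5949 0.2118 0.0572] line xy [0.0092 0.0865] yaw_y-YAW 0.004196756390513978 zdir [ 0.0023  0.008  -1.    ] F [-3.1024  1.0882 11.5886] op 0.05230717612934434
```

View pics/w6.png

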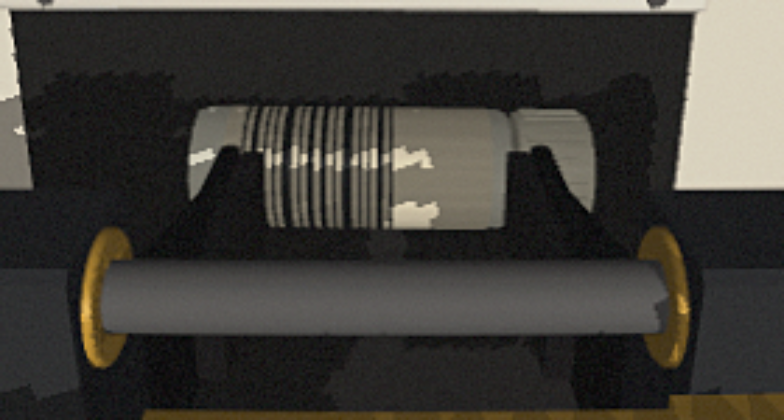

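```bash
python3 - <<'E'
from est import *
cyl((325,218.2),(325,261.4),(325,184))
E
```

```text
cyl y mm 84.47410725331152 radius est 14.017792254941503
rail in edge (122 exp) [[ 13.3364 120.4583]]
```

Request:
apply_moves --targets '[-0.007, 0, 0.0007, 0, -0.3, -0.2, 0.6, -0.007, 0, 0.0007, 0, -0.3, 0, 0.6, 0, 0, 0, 0, 0, 0, 0.6]'

```text
time: 8.1
tcp_pos: [0.5904, 0.1994, 0.0575]
tool_rot: [-2.561, -1.818, -0.002]
force: [0.6, 1.0, 1.3]
opening: 0.0519
```

```bash
cat > look.py <<'E'
import sys
from est import *
where()
c=viewer.calibration("wrist")
im=viewer.read_camera("wrist");cv2.imwrite(f"pics/{sys.argv[1]}.png",cv2.resize(im[180:330,180:460,::-1],None,fx=2.8,fy=2.8))
g=cv2.GaussianBlur(cv2.cvtColor(im,cv2.COLOR_RGB2GRAY),(3,3),0).astype(float)
for u in(332,345,350):
    p=g[185:272,u-3:u+4].mean(1);dp=np.diff(p)
    print(u,"edges",[(185.5+i,int(dp[i])) for i in np.argsort(-abs(dp))[:8]])
E
python3 look.py w7
```

```text
t 8.1 tcp [0.5904 0.1994 0.0575] line xy [0.0092 0.0733] yaw_y-YAW 0.007707163546861018 zdir [ 0.      0.0016 -1.    ] F [0.6063 0.9844 1.3334] op 0.05194449335139733
332 edges [(np.float64(251.5), -56), (np.float64(208.5), 40), (np.float64(252.5), -40), (np.float64(207.5), 25), (np.float64(233.5), 25), (np.float64(238.5), -24), (np.float64(209.5), 23), (np.float64(232.5), 21)]
345 edges [(np.float64(251.5), -37), (np.float64(208.5), 34), (np.float64(252.5), -28), (np.float64(207.5), 20), (np.float64(209.5), 17), (np.float64(250.5), -16), (np.float64(253.5), -5), (np.float64(205.5), -5)]
350 edges [(np.float64(251.5), -35), (np.float64(208.5), 35), (np.float64(252.5), -29), (np.float64(209.5), 18), (np.float64(207.5), 18), (np.float64(250.5), -14), (np.float64(253.5), -6), (np.float64(204.5), -5)]
```

View pics/w7.png

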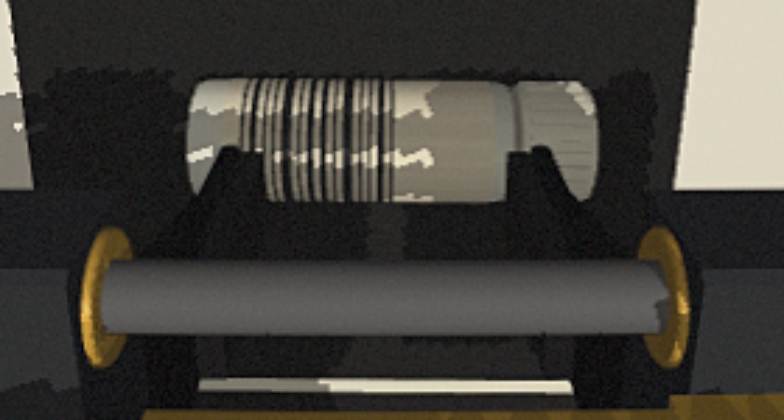

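Request:
apply_moves --targets '[0, 0, -0.006, 0, 0, 0.4, 0.6, 0.014, 0, 0, 0, -0.1, 0, 0.6, 0, 0, 0, 0, 0, 0, 0.6]'

```text
time: 8.52
tcp_pos: [0.5952, 0.2141, 0.063]
tool_rot: [-2.568, -1.809, 0.002]
force: [0.5, -0.6, -0.0]
opening: 0.0525
```

```bash
cat >> look.py <<'E'
u=345;p=g[190:272,u-5:u+6].mean(1);dp=np.diff(p)
a=190.5+np.argmax(dp);
def sub(i):
    w=abs(dp[max(i-2,0):i+3]);return 190.5+(np.arange(max(i-2,0),max(i-2,0)+len(w))*w).sum()/w.sum()
i1=np.argmax(dp);i2=np.argmin(dp);print(sub(i1),sub(i2));cyl((u,sub(i1)),(u,sub(i2)),c=c)
# line
p=g[300:326,300:340].mean(1);dp=np.diff(p);j1,j2=np.argmax(dp),np.argmin(dp);print("line rows",300.5+j1,300.5+j2,"jump",dp[j1],dp[j2],toline(atz("wrist",[(320,300.5+(j1+j2)/2)],.01,c))*1000)
E
python3 look.py w8
```

```text
t 8.53 tcp [0.5952 0.2141 0.063 ] line xy [0.0088 0.0888] yaw_y-YAW 0.0009741124909946053 zdir [-0.0011 -0.0003 -1.    ] F [ 0.543  -0.601  -0.0352] op 0.052549443340199696
332 edges [(np.float64(268.5), -52), (np.float64(226.5), 35), (np.float64(267.5), -27), (np.float64(257.5), -26), (np.float64(227.5), 22), (np.float64(269.5), -21), (np.float64(248.5), 19), (np.float64(265.5), -18)]
345 edges [(np.float64(268.5), -45), (np.float64(226.5), 29), (np.float64(227.5), 25), (np.float64(267.5), -23), (np.float64(269.5), -20), (np.float64(185.5), -14), (np.float64(225.5), 9), (np.float64(228.5), 7)]
350 edges [(np.float64(268.5), -41), (np.float64(226.5), 29), (np.float64(227.5), 25), (np.float64(269.5), -22), (np.float64(267.5), -21), (np.float64(185.5), -15), (np.float64(225.5), 8), (np.float64(228.5), 7)]
226.86329588014982 268.5089820359281
cyl y mm 78.86111679024005 radius est 14.047012330649514
line rows 324.5 300.5 jump 5.524999999999999 -4.975000000000001 [[10.2007 14.5024]]
```

View pics/w8.png

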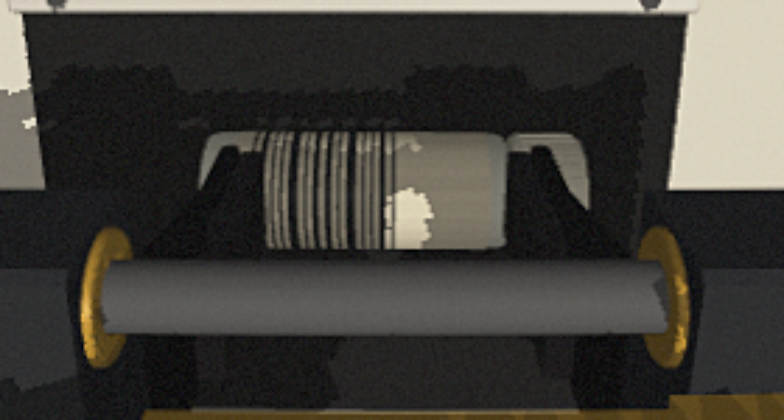

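Request:
apply_moves --targets '[-0.003, 0, 0.004, 0, 0, 0, 0.6, 0, 0, 0.002, 0, 0, 0, 0.6, -0.007, 0, 0.0008, 0, -0.2, 0.1, 0.6, -0.008, 0, 0.0008, 0, -0.25, 0.1, 0.6, -0.008, 0, 0.0008, 0, -0.25, 0.1, 0.6, -0.008, 0, 0.0008, 0, -0.25, 0.1, 0.6, 0, 0, 0, 0, 0, 0, 0.6, 0, 0, -0.006, 0, 0, 0, 0.6, 0, 0, 0, 0, 0, 0, 0.6]'

```text
time: 9.7
tcp_pos: [0.5842, 0.1819, 0.0636]
tool_rot: [2.57, 1.796, -0.016]
force: [0.1, 0.8, -0.1]
opening: 0.0522
```

```bash
sed -i '/^for u in(332/,/print(u,"edges"/d' look.py; python3 look.py w9
```

```text
t 9.7 tcp [0.5842 0.1819 0.0636] line xy [0.0093 0.0547] yaw_y-YAW -0.006812004277318484 zdir [-0.0045 -0.0113 -0.9999] F [ 0.1291  0.7839 -0.1383] op 0.05224508389535385
199.5404761904762 241.2325819672131
cyl y mm 63.84908106694261 radius est 13.792814635584357
line rows 301.5 300.5 jump 1.9499999999999957 -5.25 [[ 10.2471 -10.3387]]
```

View pics/w9.png

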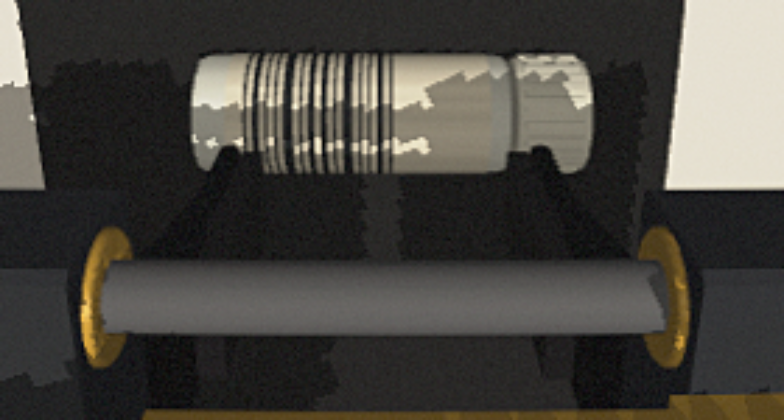

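Request:
apply_moves --targets '[0.017, 0, 0, 0, 0.7, -0.4, 0.6, 0, 0, 0.004, 0, 0, 0, 0.6, 0, 0, 0.0025, 0, 0, 0, 0.6, -0.007, 0, 0.0008, 0, -0.1, 0.05, 0.6, -0.008, 0, 0.0008, 0, -0.1, 0.05, 0.6, -0.008, 0, 0.0008, 0, -0.1, 0.05, 0.6, -0.008, 0, 0.0008, 0, -0.1, 0.05, 0.6, 0, 0, 0, 0, 0, 0, 0.6, 0, 0, -0.006, 0, 0, 0, 0.6, 0, 0, 0, 0, 0, 0, 0.6]'

```text
time: 11.0
tcp_pos: [0.5811, 0.1742, 0.0635]
tool_rot: [-2.567, -1.809, -0.002]
force: [-0.3, -0.3, 0.2]
opening: 0.0524
```

```bash
python3 look.py w10
```

```text
t 11.0 tcp [0.5811 0.1742 0.0635] line xy [0.0089 0.0465] yaw_y-YAW 0.0007133118240791325 zdir [ 0.0001  0.0015 -1.    ] F [-0.3257 -0.3013  0.1969] op 0.05241369171290049
206.69123505976097 248.95171026156942
cyl y mm 50.98868631485552 radius est 14.073312930893119
line rows 301.5 300.5 jump 1.7999999999999972 -5.549999999999997 [[ 10.31   -17.0946]]
```

View pics/w10.png

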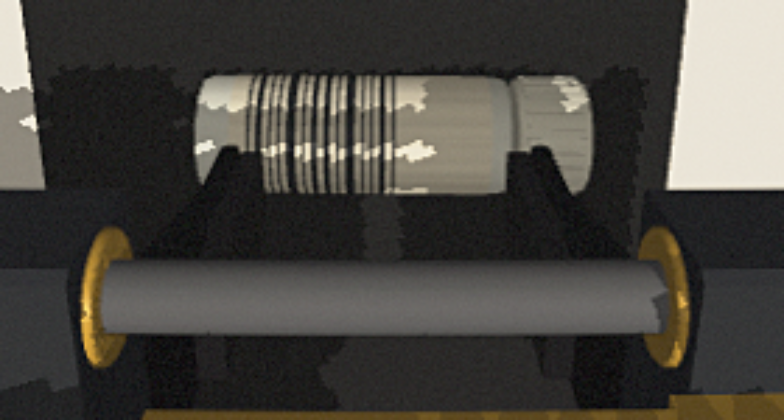

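Request:
apply_moves --targets '[0.0125, 0, 0, 0, 0, 0, 0.6, 0, 0, 0.004, 0, 0, 0, 0.6, 0, 0, 0.0025, 0, 0, 0, 0.6, -0.008, 0, 0.0008, 0, -0.1, 0.05, 0.6, -0.009, 0, 0.0008, 0, -0.1, 0.05, 0.6, -0.009, 0, 0.0008, 0, -0.1, 0.05, 0.6, -0.009, 0, 0.0008, 0, -0.1, 0.05, 0.6, 0, 0, 0, 0, 0, 0, 0.6, 0, 0, -0.006, 0, 0, 0, 0.6, 0, 0, 0, 0, 0, 0, 0.6]'

```text
time: 12.3
tcp_pos: [0.5747, 0.1581, 0.0635]
tool_rot: [-2.567, -1.809, -0.002]
force: [-0.6, 0.8, -0.3]
opening: 0.0524
```

```bash
python3 look.py w11
```

```text
t 12.3 tcp [0.5747 0.1581 0.0635] line xy [0.0084 0.0292] yaw_y-YAW 0.0007320289594033302 zdir [ 0.0001  0.0019 -1.    ] F [-0.5664  0.8224 -0.2688] op 0.052369948033526965
261.11789883268483 265.95904173106646
cyl y mm 6.744718185449402 radius est 1.6594383495112257
line rows 323.5 318.5 jump 25.35 -5.775000000000002 [[  9.83   -53.5152]]
```

View pics/w11.png

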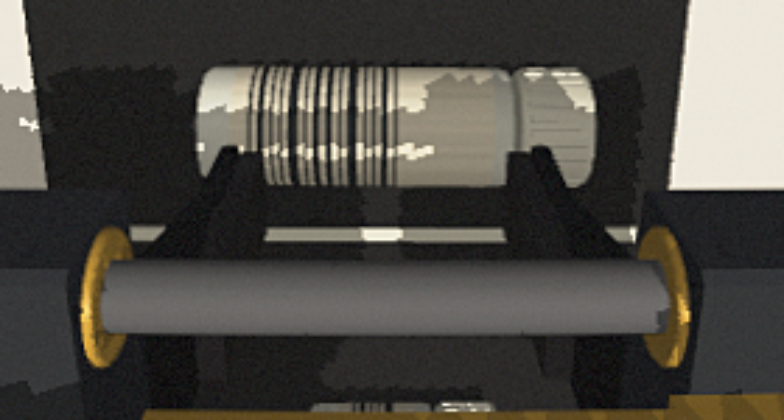

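```bash
python3 - <<'E'
from est import *
cyl((325,203.9),(325,246.4))
print(toline(atz("wrist",[(245,263.6),(316,263.6),(390,263.6)],.01))*1000)
E
```

```text
cyl y mm 35.704611261101086 radius est 14.088291724685567
[[-47.062   -1.2404]
 [  6.3889  -1.0457]
 [ 62.0811  -1.1899]]
```

Request:
apply_moves --targets '[0.015, 0, 0, 0, 0, 0, 0.6, 0, 0, 0.004, 0, 0, 0, 0.6, 0, 0, 0.0025, 0, 0, 0, 0.6, -0.008, 0, 0.0008, 0, -0.1, 0.05, 0.6, -0.009, 0, 0.0008, 0, -0.1, 0.05, 0.6, -0.009, 0, 0.0008, 0, -0.1, 0.05, 0.6, -0.009, 0, 0.0008, 0, -0.1, 0.05, 0.6, 0, 0, 0, 0, 0, 0, 0.6, 0, 0, -0.006, 0, 0, 0, 0.6, 0.01, 0, 0, 0, 0, 0, 0.6, 0, 0, 0, 0, 0, 0, 0.6]'

```text
time: 13.72
tcp_pos: [0.5729, 0.1551, 0.0634]
tool_rot: [-2.566, -1.809, -0.002]
force: [-0.1, 0.2, -0.1]
opening: 0.0521
```

```bash
python3 look.py w12
```

```text
t 13.72 tcp [0.5729 0.1551 0.0634] line xy [0.0077 0.0257] yaw_y-YAW 0.0012825549462671115 zdir [-0.0002  0.0024 -1.    ] F [-0.0604  0.2223 -0.1322] op 0.05213331767351885
220.31462409886714 261.80341113105925
cyl y mm 20.613427246290712 radius est 13.956005330993637
line rows 319.5 314.5 jump 23.85 -5.450000000000003 [[  9.1207 -52.9791]]
```

View pics/w12.png

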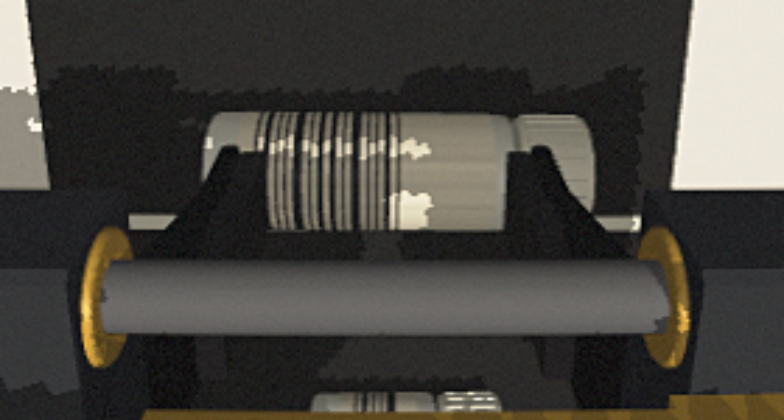

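Request:
apply_moves --targets '[0.003, 0, 0, 0, 0, 0, 0.6, 0, 0, 0.004, 0, 0, 0, 0.6, 0, 0, 0.0025, 0, 0, 0, 0.6, -0.008, 0, 0.0008, 0, -0.1, 0.05, 0.6, -0.009, 0, 0.0008, 0, -0.1, 0.05, 0.6, -0.009, 0, 0.0008, 0, -0.1, 0.05, 0.6, -0.009, 0, 0.0008, 0, -0.1, 0.05, 0.6, 0, 0, 0, 0, 0, 0, 0.6, 0, 0, -0.006, 0, 0, 0, 0.6, 0.01, 0, 0, 0, 0, 0, 0.6, 0, 0, 0, 0, 0, 0, 0.6]'

```text
time: 15.15
tcp_pos: [0.5666, 0.1376, 0.0635]
tool_rot: [-2.568, -1.806, -0.002]
force: [0.2, -0.9, 0.3]
opening: 0.0523
```

```bash
python3 look.py w13
```

```text
t 15.15 tcp [0.5666 0.1376 0.0635] line xy [0.0077 0.0071] yaw_y-YAW -0.0007355273021368847 zdir [-0.0002  0.0022 -1.    ] F [ 0.2161 -0.8744  0.3411] op 0.05231713535794657
216.61169652265542 258.1832740213523
cyl y mm 4.705911838246632 radius est 13.954908732806535
line rows 301.5 320.5 jump 9.625 0.22499999999999432 [[  8.9428 -65.8185]]
```

View pics/w13.png

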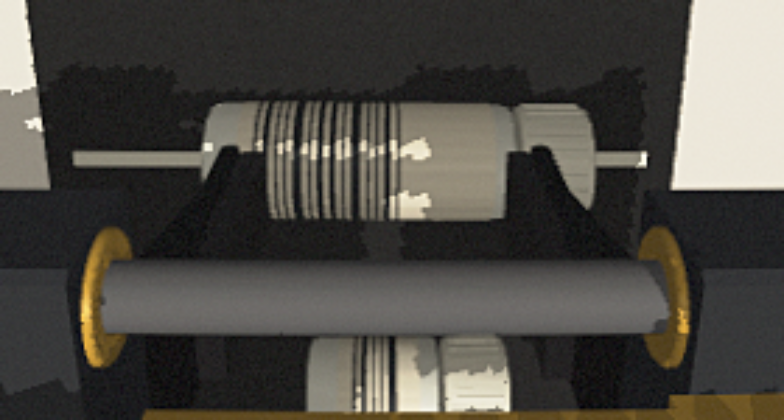

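```bash
python3 - <<'E'
from est import *
print(toline(atz("wrist",[(207,236.4),(245,236.4),(395,236.8),(410,236.8)],.01))*1000)
E
```

```text
[[-73.8682  -1.721 ]
 [-45.7484  -1.6495]
 [ 63.8819  -2.1841]
 [ 74.9568  -2.2502]]
```

Request:
apply_moves --targets '[0.001, 0, 0.004, 0, 0, 0, 0.6, 0, 0, 0.0025, 0, 0, 0, 0.6, -0.005, 0, 0.0008, 0, -0.1, 0.05, 0.6, -0.005, 0, 0.0008, 0, -0.1, 0.05, 0.6, -0.005, 0, 0.0008, 0, -0.1, 0.05, 0.6, 0, 0, 0, 0, 0, 0, 0.6, 0, 0, -0.006, 0, 0, 0, 0.6, 0, 0, 0, 0, 0, 0, 0.6]'

```text
time: 16.2
tcp_pos: [0.5627, 0.1263, 0.0636]
tool_rot: [-2.57, -1.804, -0.001]
force: [0.6, 0.3, -0.0]
opening: 0.0522
```

```bash
python3 look.py w14
```

```text
t 16.2 tcp [0.5627 0.1263 0.0636] line xy [ 0.0078 -0.0048] yaw_y-YAW -0.002568391338851561 zdir [-0.0005  0.0021 -1.    ] F [ 0.5696  0.2586 -0.0297] op 0.052242915849733264
208.29237713139418 250.19084315503173
cyl y mm -1.386398739092645 radius est 13.975259265762489
line rows 308.5 324.5 jump 9.800000000000011 -14.099999999999994 [[  8.9019 -83.1813]]
```

View pics/w14.png

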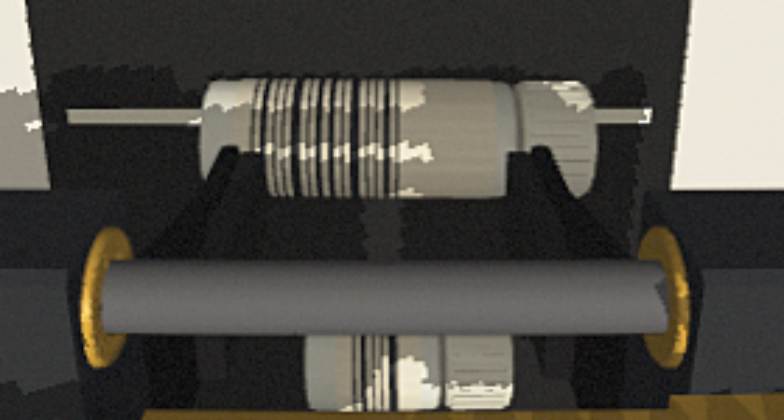

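Request:
apply_moves --targets '[0, 0, -0.03, 0, 0, 0, 0.6, 0, 0, -0.05, 0, 0, 0, 0.6, -0.03, 0, -0.04, 0, 0, 0, 0.6, -0.05, 0, 0, 0, 0, 0, 0.6, -0.02, 0, 0, 0, 0, 0, 0.6, 0, 0, 0, 0, 0, 0, 0.6]'

```text
time: 17.0
tcp_pos: [0.5274, 0.0302, 0.1857]
tool_rot: [-2.568, -1.806, 0.003]
force: [-0.8, 0.3, -0.8]
opening: 0.0524
```

```bash
python3 - <<'E'
from est import *
where();c=viewer.calibration("wrist")
im=viewer.read_camera("wrist");cv2.imwrite("pics/w15.png",cv2.resize(im[100:300,200:440,::-1],None,fx=3,fy=3,interpolation=cv2.INTER_CUBIC))
sil("wrist")
g=cv2.cvtColor(im,cv2.COLOR_RGB2GRAY).astype(float)
for n in("top","scene"):
    im=viewer.read_camera(n);cv2.imwrite(f"pics/{n}15.png",im[:,:,::-1]);sil(n);sil(n,"short_container")
E
```

```text
t 17.0 tcp [0.5274 0.0302 0.1857] line xy [ 0.007  -0.1072] yaw_y-YAW -0.0010677998807783196 zdir [-0.0025  0.0004 -1.    ] F [-0.7533  0.2527 -0.8096] op 0.052352012693754495
wrist long_container 0.82 mean [ 9.4906 -0.4647] rect 9.578662872314453 -0.6574974060058594 28.562721252441406 93.83555603027344 ang -0.011556743447772204
top long_container 0.62 mean [18.3248  2.3975] rect 8.642101287841797 -0.7752208709716797 31.799047470092773 93.40703582763672 ang -0.15792784666287252
top short_container none
scene long_container 0.6 mean [10.9217  1.9495] rect 10.213340759277344 1.649266242980957 32.070823669433594 96.7754135131836 ang 0.0062936485049582365
scene short_container 0.56 mean [ 13.3047 -59.2471] rect 13.214967727661133 -59.4055290222168 57.38436508178711 30.028398513793945 ang 0.07289114051700245
```

View pics/w15.png

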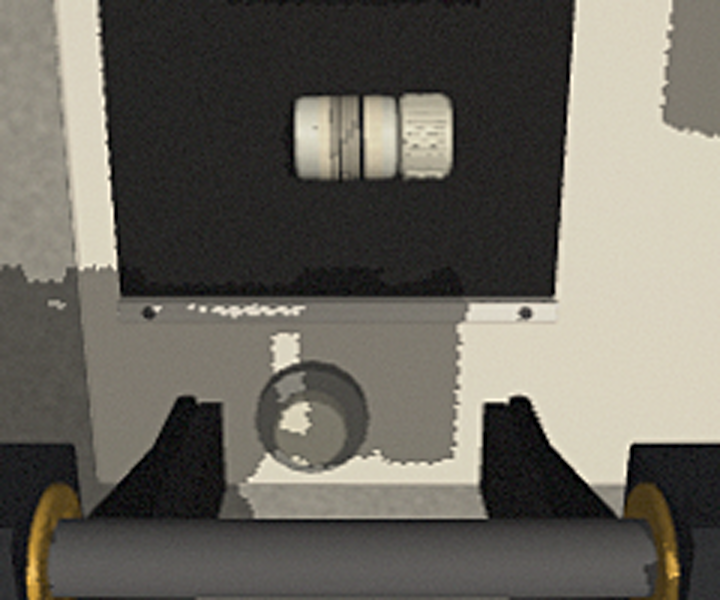

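```bash
python3 - <<'E'
from est import *
im=viewer.read_camera("wrist");cv2.imwrite("pics/w16.png",cv2.resize(im[20:150,220:420,::-1],None,fx=4,fy=4,interpolation=cv2.INTER_CUBIC))
E
```

```text
(no output)
```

View pics/w16.png

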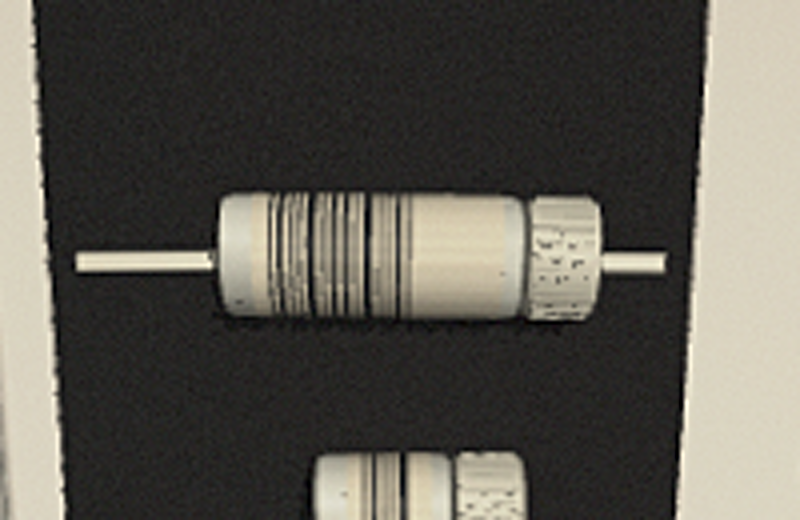

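```bash
python3 - <<'E'
from est import *
print(toline(atz("wrist",[(240,85.3),(272,85.3),(372,85.8),(386,85.8)],.01))*1000)
cyl((285,68.75),(285,99.75));cyl((350,68.75),(350,100))
k=toline(atz("wrist",[(308,236.5)],.031));print("key",k*1000)
g=cv2.cvtColor(viewer.read_camera("wrist"),cv2.COLOR_RGB2GRAY).astype(float)
for u in (251,256,262,266): 
    p=g[78:94,u-2:u+3].mean(1)-35;p[p<20]=0;print(u,(p*np.arange(78,94)).sum()/p.sum())
for u in (374,378,381): 
    p=g[78:94,u-2:u+3].mean(1)-35;p[p<20]=0;print(u,(p*np.arange(78,94)).sum()/p.sum())
E
```

```text
[[-73.5042  -1.4769]
 [-40.6543  -1.7133]
 [ 61.4249  -2.0439]
 [ 75.7776  -1.9149]]
cyl y mm -2.060656008477088 radius est 14.259528088364748
cyl y mm -2.1220548525773335 radius est 14.370224725235635
key [[  -4.4426 -159.8368]]
251 84.62471511775134
256 84.83657289002556
262 84.80536573019488
266 84.77921419518377
374 84.85310328300983
378 84.88441247002399
381 84.90726096333573
```

```bash
python3 - <<'E'
from est import *
print("key",toline(atz("wrist",[(304,243.3)],.031))*1000)
print([ (r["xy"],r["conf"],toline(atz("wrist",[r["xy"]],.031))*1000) for r in nets.spot_point("read_key_top","wrist")])
s=where();print(s['joints'])
E
```

```text
key [[  -8.9271 -168.2525]]
[([305.0, 245.8], 0.59, array([[  -7.8281, -171.4395]]))]
t 17.55 tcp [0.5276 0.0312 0.1855] line xy [ 0.0068 -0.1062] yaw_y-YAW 0.001251612411859837 zdir [-0.0028 -0.0002 -1.    ] F [ 0.157 -0.666 -0.158] op 0.05227702271754118
[-0.6766  0.1704  0.5913  1.816  -0.1021  1.1884 -0.3963]
```

Request:
apply_moves --targets '[-0.035, -0.008, 0, 0, 0, 0, 0, -0.03, -0.008, 0, 0, 0, 0, 0, 0, 0, 0.04, 0, 0, 0, 0, 0, 0, 0.04, 0, 0, 0, 0, 0, 0, 0.03, 0, 0, 0, 0, 0, 0, 0, 0, 0, 0, 0]'

```text
time: 18.3
tcp_pos: [0.4907, -0.0258, 0.074]
tool_rot: [-2.567, -1.811, -0.001]
force: [-0.2, 0.5, 0.2]
opening: 0.003
```

```bash
python3 - <<'E'
from est import *
where()
for n in("wrist","top"):
  im=viewer.read_camera(n);cv2.imwrite(f"pics/{n}17.png",im[:,:,::-1])
a=cv2.imread("pics/top17.png")[180:300,260:420];b=cv2.imread("pics/wrist17.png")[100:400,140:500]
cv2.imwrite("pics/c17.png",np.vstack([cv2.resize(x,(400,300),interpolation=cv2.INTER_CUBIC) for x in(a,b)]))
E
```

```text
t 18.3 tcp [ 0.4907 -0.0258  0.074 ] line xy [-0.0087 -0.1723] yaw_y-YAW 0.001707708521632323 zdir [ 0.0006  0.0005 -1.    ] F [-0.1858  0.479   0.2247] op 0.002958788278369703
```

View pics/c17.png

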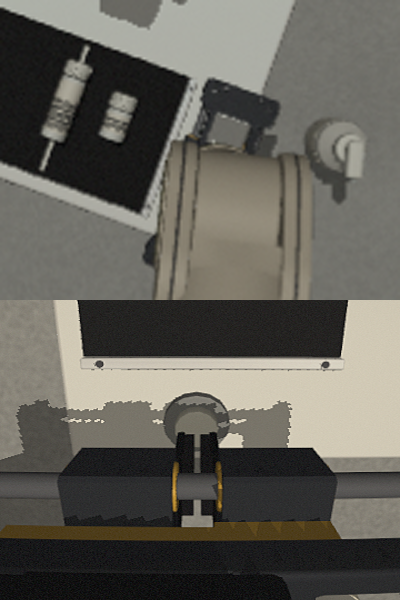

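Request:
apply_moves --targets '[0.0015, -0.001, 0.012, 0, 0, 0, 0, 0, 0, 0.009, 0, 0, 0, 0, 0, 0, 0.003, 0, 0, 0, 0, 0, 0, 0.003, 0, 0, 0, 0]'

```text
time: 18.9
tcp_pos: [0.4942, -0.0232, 0.0503]
tool_rot: [2.564, 1.81, 0.014]
force: [-0.0, -0.2, 1.4]
opening: 0.0003
```

Request:
apply_moves --targets '[0, 0, 0.002, 0, 0, 0, 0, 0, 0, 0.002, 0, 0, 0, 0]'

```text
time: 19.15
tcp_pos: [0.4943, -0.0232, 0.0463]
tool_rot: [2.565, 1.81, 0.015]
force: [-1.6, 0.9, 4.6]
opening: 0.0005
```

Request:
apply_moves --targets '[0, 0, 0.002, 0, 0, 0, 0, 0, 0, 0.002, 0, 0, 0, 0]'

```text
time: 19.4
tcp_pos: [0.4945, -0.0231, 0.0437]
tool_rot: [2.566, 1.81, 0.015]
force: [-16.7, 0.8, 44.3]
opening: 0.0003
```

Request:
apply_moves --targets '[0, 0, 0.0015, 0, 0, 0, 0, 0, 0, 0.001, 0, 0, 0, 0]'

```text
time: 19.65
tcp_pos: [0.4944, -0.0232, 0.0442]
tool_rot: [-2.566, -1.809, -0.016]
force: [-9.5, 0.2, 21.2]
opening: 0.0002
```

Request:
apply_moves --targets '[0, 0, -0.006, 0, 0, 0, 0, 0, 0, -0.015, 0, 0, 0, 0, 0, 0, -0.04, 0, 0, 0, 0, 0, 0, -0.05, 0, 0, 0, 0, 0, 0, -0.03, 0, 0, 0, 0, 0, 0, 0, 0, 0, 0, 0]'

```text
time: 20.4
tcp_pos: [0.4938, -0.025, 0.1922]
tool_rot: [2.569, 1.808, 0.019]
force: [-0.5, 0.9, -0.4]
opening: 0.0006
```

```bash
python3 - <<'E'
from est import *
where()
for n in("wrist","top","scene"):
  im=viewer.read_camera(n);cv2.imwrite(f"pics/{n}18.png",im[:,:,::-1]);sil(n);
sil("scene","short_container")
a=cv2.imread("pics/scene18.png")[120:360,230:490];b=cv2.imread("pics/wrist18.png")[20:320,140:500]
cv2.imwrite("pics/c18.png",np.vstack([cv2.resize(x,(400,300),interpolation=cv2.INTER_CUBIC) for x in(a,b)]))
E
```

```text
t 20.4 tcp [ 0.4938 -0.025   0.1922] line xy [-0.0061 -0.1705] yaw_y-YAW -0.0002522398832116579 zdir [ 0.0097  0.0067 -0.9999] F [-0.5085  0.9219 -0.3537] op 0.0005831656562226879
wrist long_container 0.9 mean [ 9.0758 -1.9412] rect 9.160659790039062 -2.3551387786865234 92.1081771850586 27.08919906616211 ang 0.006345477190447885
top long_container 0.71 mean [10.2401 -0.2563] rect 9.70956039428711 0.2884330749511719 32.40230941772461 94.47306823730469 ang 0.0003777007915946497
scene long_container 0.62 mean [11.1551  1.8403] rect 10.049911499023438 1.6613655090332031 33.69879913330078 98.35081481933594 ang 0.005959888533668911
scene short_container 0.71 mean [ 11.397  -59.2889] rect 11.940057754516602 -59.08387756347656 57.78876495361328 34.095211029052734 ang 0.09646500677440299
```

View pics/c18.png

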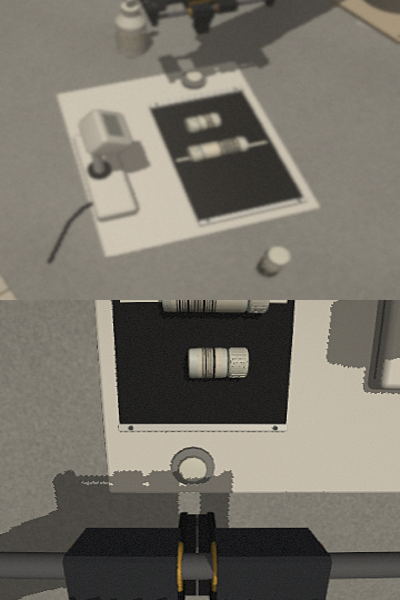

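```bash
python3 -c "
from workcell import ctrl
print(ctrl.sign_off())"
```

```text
the job is handed in; nothing more can be done
None
```

I rolled the long container onto the scan line, then pressed the read key all the way down and let it come up. The job was handed in at about 20.6 s of the 64 s allowed. I did the rolling with two fingertips on its top, in about seven short strokes covering roughly 90 mm.

**Container on the line:** the wrist camera puts the container's middle within about 1 mm of the line and under 0.01 rad from parallel. The top camera network agrees to about 1 mm. The scene camera network reads about 2 mm to the other side, which is within its calibration error. The container sits about 9 mm along the line towards the reading head. I left that, because it was already so at the start.

**Read key:** the tool went down about 6.6 mm to a hard stop. The force briefly reached about 44 N there, against 5 N needed. It was applied through the fingertips, not the gripper body. In the last pictures the key looks up, and the arm is clear of everything.

**Other objects:** the short container measured where it was before, within about 2 mm. The upright container and spray bottle were never approached and look unmoved in the last scene picture.

**Went wrong:** my first press on the container was too hard, about 26 N, and rolled it roughly 2 mm the wrong way. I then used lighter pressure.

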